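Nest the small wooden canister and tidy the craft tray

ROBOT

A 7-joint arm with a two-finger parallel gripper is mounted at the origin on the work surface. World frame = base frame: x ahead of the robot, y to its left, z up, the work surface at z = 0. Lengths are in m, angles in degrees, forces in N, time in s.
With the tool pointing down it reaches from about 0.35 to 0.9 m from the base axis. Payload 8.1 kg.
Tool frame: the origin (TCP) lies between the finger pads; the fingertips stand 8 mm ahead of it and the grasp point (between the pads) lies 11 mm behind it; z points along the fingers, y is the direction in which the jaws open and shut (so a half turn about z gives the same grasp; the last joint's range is limited). The gripper opens to 85 mm and grips with 20 to 120 N. Pads are 22 mm wide; open, the fingers measure 114 mm over their backs; the gripper's body (76 mm by 85 mm) begins 54 mm behind the grasp point. The pads swing forward as they close: fully open they stand 13 mm farther back than shut.
Start: joints at [68.205, 24.895, 1.432, 90.138, -0.665, 64.973, -4.303], TCP at [0.171, -0.601, 0.239] pointing down, gripper open.
Joint ranges: [-149.89, 149.89], [-25.12, 119.58], [-72.63, 75.52], [4.76, 147.25], [-75.54, 255.54], [6.69, 114.76], [-157.13, 157.13]. Speed limits (degrees/s): [127.2, 127.2, 172.46, 172.46, 180, 180, 180].

INTERFACE

Orientations are given as [roll, pitch, yaw] about the fixed x, y, z axes, in that order (R = Rz(yaw) Ry(pitch) Rx(roll)).
In Python, from plant import robot gives the robot as it stands. Calls block until the motion is done:
- robot.reach(position, orientation): joint-space move of the TCP to a pose.
- robot.line_to(position, feed=0.15, frame=None, stop_force=None): straight line of the TCP; frame=None keeps the orientation; feed is the mean speed in m/s. With stop_force (N) it stops when the force on the tool has changed by that much, and returns True; else False.
- robot.movej(angles): joint-space move.
- robot.set_gripper(opening, f_grip=None): opening from 0.0 (shut) to 1.0 (fully open); f_grip is the grip in N (None keeps the last); returns when the fingers have stopped.
- robot.hold(seconds).
- robot.solve_ik(position, orientation): joint angles nearest the present ones, or None.
- robot.state(): the state.
- robot.camera(name): name is "scene" or "top"; returns the picture (400x640x3 uint8, red, green, blue); there is no depth.
- robot.get_calibration(name): a dict with "fx", "fy", "cx", "cy" (pixels), "rvec" (rotation vector, rad) and "tvec" (3), from world to camera coordinates, as OpenCV has them. Camera axes: x right, y down, z forward; pixel columns grow to the right and rows downward; lengths in m; the calibration is good to about 2 mm. A picture is of the moment at which its call begins. get_calibration takes no time and is no camera call.
A pose or a line that the arm cannot do raises robot.IKError and nothing moves.
- robot.hand_in(): hands the job in, once; it reports no verdict.
The state is a dict: "t": time; "joint_positions": joint angles; "joint_velocities": joint speeds; "joint_efforts": joint torques, N m; "tcp_pos": TCP position; "tcp_rot": TCP orientation; "contact_force": force on the tool from outside, world axes, zero at the start; "moment": the same for the moment, N m; "width": opening from 0.0 (shut) to 1.0 (fully open).
Only numpy, scipy, OpenCV 4.12 (cv2) and the standard library are available. Lean on these libraries where they do the work, as an engineer would, in place of code of your own. Each camera call takes 0.05 s, during which the arm holds its last target.

TASK

The small wooden canister at the back of the white tray belongs inside the larger wooden one. First move the glue bottle, the tin and the pencil box that stand around it onto the cork mat; then take the small canister out, stand it inside the open canister base and close the big lid fully down over it. Only after that put the bottle, the tin and the pencil box each back exactly where it stood in the tray, and keep these three and the small canister upright all the time.

Things in the scene. Friction and masses are not known exactly. Their poses are not given: they have to be found in the camera images.
- glue: white glue bottle, loose, about 0.2 kg: round body 48 mm in diameter, straight up to 99 mm, then a shoulder and thin nozzle, 128 mm tall. Origin: centre of its underside, z up. Starts in the tray, on one of the three places around the small canister (left, right, in front; bottle, tin and pencil box share them at random); must go back to where it stood.
- tin: tall round metal tin with a metal lid, loose, about 0.25 kg, 52 mm in diameter, 120 mm tall, straight sides. Origin: centre of its underside, z up. Starts in the tray on another of the three places.
- pencilbox: closed square plywood pencil box standing on end, loose, about 0.2 kg, 44 x 44 mm and 122 mm tall; x and y axes are normal to its sides. Origin: centre of its underside, z up. Starts in the tray on another of the three places.
- inner: small closed round wooden canister, loose, about 0.08 kg, 40 mm in diameter, 60 mm tall, straight sides with a dark line near the top. Origin: centre of its underside, z up. It stands at the back of the tray between the three tall things, about 62 mm (centre to centre) from each of them, so that a gripper cannot get in beside it before they are cleared.
- base: open base of the larger wooden canister, loose, about 0.2 kg, on the grey board: a low cup, 68 mm across up to a flat shoulder 20 mm high, then a neck 57 mm across (54 mm at its top) up to 32 mm. Hollow 50 mm across, its floor 5 mm above the underside: the small canister has about 4 mm play all round and its top then stands 65 mm up. Origin: centre of the underside, z up.
- lid: lid of the larger canister, loose, 0.09 kg, on the grey board, mouth down: hollow shell 68 mm across, 55 mm high, wall 3 mm, open below; on top a dark knob 24 mm across, 24 mm high. Slips loosely (2.5 mm play, any yaw) over the small canister and the base's neck onto its shoulder: closed, its lower edge is 20 mm above the base's underside. Origin: centre of its lower edge, z up.
- mat: cork mat, fixed, on the left or the right of the table: 200 mm (x) by 210 mm (y), 4 mm thick, empty at the start; the side area for the bottle, the tin and the pencil box. Origin: centre of its underside, so its top is at z = 4 mm.
- tray: white open tray, fixed, 170 mm (x) by 200 mm (y), floor 6 mm above the table, rims 14 mm high, the rim at the back (its +x side, away from the robot) 40 mm high; a small roll of white tape, 44 mm across and 18 mm high, lies in its corner nearest the robot on the +y side. Origin: centre of its underside.
Mind the look-alikes: they are no part of the job. What is shaped like the inner but purple or turquoise is not meant.

How it is judged (in metres and radians):
On the way, in this order (a step that is already met when the one before it is completed fails the run):
1. bottle, tin and pencil box all stand on the cork mat while the small canister is still in its place (x of glue in the frame of mat between -0.1 and 0.1 m and y of glue in the frame of mat between -0.105 and 0.105 m and z of each of glue, tin, pencilbox in the frame of mat below 0.01 m and angle between each of glue, tin, pencilbox's own z axis and vertical below 0.1 rad and linear speed of each of glue, tin, pencilbox below 0.03 m/s and x of tin in the frame of mat between -0.1 and 0.1 m and y of tin in the frame of mat between -0.105 and 0.105 m and x of pencilbox in the frame of mat between -0.1 and 0.1 m and y of pencilbox in the frame of mat between -0.105 and 0.105 m and distance of inner from where it was at the start of the episode below 0.02 m), for 0.2 s.
2. the small canister stands inside the base, the three others still on the mat (horizontal distance between inner and base below 0.01 m and z of inner in the frame of base between 0 and 0.009 m and angle between each of inner, base, glue, tin, pencilbox's own z axis and vertical below 0.1 rad and linear speed of each of inner, glue, tin, pencilbox below 0.03 m/s and x of glue in the frame of mat between -0.1 and 0.1 m and y of glue in the frame of mat between -0.105 and 0.105 m and z of each of glue, tin, pencilbox in the frame of mat below 0.01 m and x of tin in the frame of mat between -0.1 and 0.1 m and y of tin in the frame of mat between -0.105 and 0.105 m and x of pencilbox in the frame of mat between -0.1 and 0.1 m and y of pencilbox in the frame of mat between -0.105 and 0.105 m), for 0.2 s.
3. the big lid is fully down on the base over the small canister, the three others still on the mat (all of step 2 and horizontal distance between lid and base below 0.005 m and z of lid in the frame of base between 0.015 and 0.0235 m and angle between lid's own z axis and vertical below 0.06 rad and linear speed of each of lid, base below 0.03 m/s), for 0.2 s.
At the end, for the whole second after the job is handed in: Bottle, tin and pencil box upright (0.1 rad), each within 15 mm of where it stood at the start; small canister upright on the floor of the base (10 mm off-centre at most); lid down on the base's shoulder (3.5 mm in height, 5 mm off-centre, 0.06 rad); all at rest (distance of each of glue, tin, pencilbox from where it was at the start of the episode below 0.015 m and angle between each of glue, tin, pencilbox, inner, base's own z axis and vertical below 0.1 rad and linear speed of each of glue, tin, pencilbox, inner, lid, base below 0.03 m/s and horizontal distance between inner and base below 0.01 m and z of inner in the frame of base between 0 and 0.009 m and horizontal distance between lid and base below 0.005 m and z of lid in the frame of base between 0.015 and 0.0235 m and angle between lid's own z axis and vertical below 0.06 rad); the robot touches nothing.
It fails at once if the bottle, the tin, the pencil box or the small canister is tipped (more than 0.7 rad) (angle between any of glue, tin, pencilbox, inner's own z axis and vertical above 0.7 rad).
It also fails if it takes over 149 s, if anything falls off the work surface, if the arm or the gripper's body presses on something with over 40 N, if the wrist force passes 120 N, or if a joint passes its speed limit or range.

## Working session

There is one attempt and no reset: what is moved stays moved. The work goes in short steps, each a Python script; the robot and the scene stay as the last script left them, time stands still between calls to the robot, and variables do not carry over. Pictures are saved under pics/ and viewed, and the job is handed in when it is done.

```bash
ls; mkdir -p pics
python3 - <<'E'
from plant import robot
import cv2
for n in("scene","top"):
    im=robot.camera(n); cv2.imwrite(f"pics/{n}0.png",im[:,:,::-1]); 
    c=robot.get_calibration(n); print(n,c)
    import numpy as np
    R=cv2.Rodrigues(np.array(c["rvec"],float))[0]; print(-R.T@np.array(c["tvec"]).ravel())
print(robot.state())
E
```

```text
pics
scene {'fx': 428.68630978823023, 'fy': 428.68630978823023, 'cx': 318.3859660122839, 'cy': 200.28635710314157, 'rvec': array([ 0.95631998,  2.62017658, -0.89082781]), 'tvec': array([ 0.45561383, -0.26895053,  1.2901397 ])}
[0.98540062 0.47553101 0.86442736]
top {'fx': 518.1284563278907, 'fy': 518.1284563278907, 'cx': 323.3511157727928, 'cy': 206.24125647718404, 'rvec': array([ 2.18021869, -2.16463169,  0.06655986]), 'tvec': array([0.00300539, 0.58561739, 1.42492518])}
[ 0.4712254  -0.01906042  1.46661237]
{'t': 0.1, 'joint_positions': array([68.20493722, 24.93130433,  1.43193885, 90.18404597, -0.66343277,
       64.97096728, -4.30208279]), 'joint_velocities': array([-0.0325663 , -0.07030868, -0.06820144, -0.12456361,  0.07975591,
        0.06882993,  0.08592185]), 'joint_efforts': array([ 4.70273837e-03, -6.71755171e+01,  1.02928117e+00, -3.16904998e+01,
        1.59537565e-02,  7.17705698e-03,  6.67146722e-06]), 'tcp_pos': array([ 0.17121543, -0.60064713,  0.2386161 ]), 'tcp_rot': array([-1.79922442e+02,  8.65069988e-03,  1.59129221e+01]), 'contact_force': array([-0.65534345, -0.54986039, -0.82216093]), 'moment': array([ 0.01270533, -0.03023949,  0.01373272]), 'width': 0.9986958827788742}
```

View pics/scene0.png

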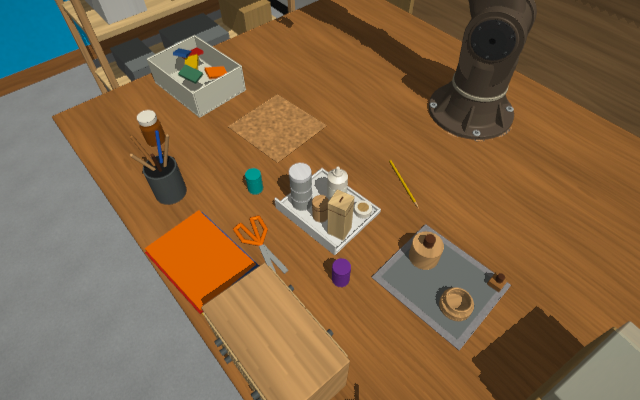

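View pics/top0.png

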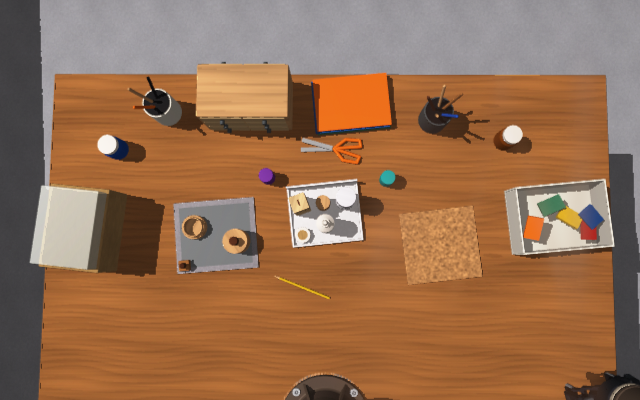

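The top view shows, in pixels:
- Tray: pencil box (300,203), inner (323,202), tin (346,198), glue (326,223) and tape (304,235).
- Elsewhere: mat at (441,245), base (194,228), lid (234,240).

There are three candidates for the inner: purple (267,176), turquoise (388,178) and the wooden one at (323,202), which stands in the tray. The wooden one fits. I'll confirm it in an enlarged crop.

Run:
```python
import cv2, numpy as np
t=cv2.imread("pics/top0.png");s=cv2.imread("pics/scene0.png")
a=cv2.resize(t[170:280,165:375],None,fx=3.8,fy=3.8,interpolation=cv2.INTER_CUBIC)
cv2.imwrite("pics/c1.png",a)
b=cv2.resize(s[150:260,265:390],None,fx=5,fy=5,interpolation=cv2.INTER_CUBIC)
cv2.imwrite("pics/c2.png",b)
b=cv2.resize(s[220:350,365:520],None,fx=4,fy=4,interpolation=cv2.INTER_CUBIC)
cv2.imwrite("pics/c3.png",b)
```

```text
(no output)
```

View pics/c1.png

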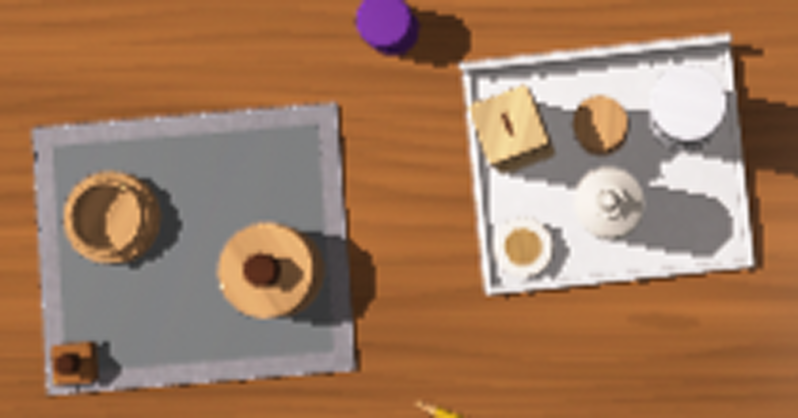

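View pics/c2.png

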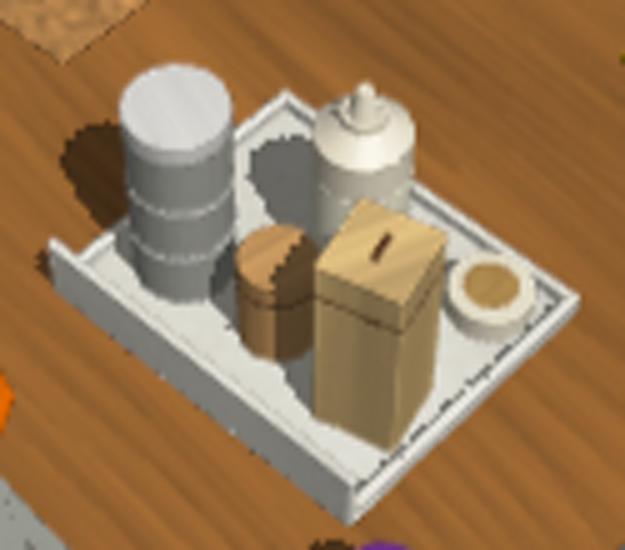

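View pics/c3.png

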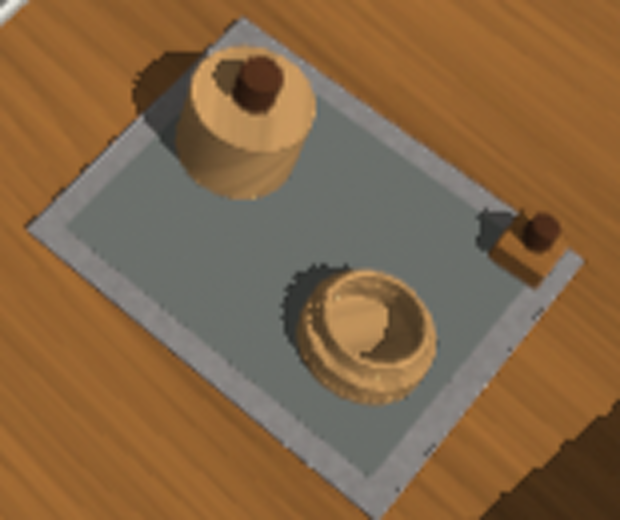

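```bash
cat > h.py <<'E'
import cv2, numpy as np
from plant import robot
C={n:robot.get_calibration(n) for n in("scene","top")}
for c in C.values():
    c["R"]=cv2.Rodrigues(np.array(c["rvec"],float))[0]; c["t"]=np.array(c["tvec"],float).ravel(); c["o"]=-c["R"].T@c["t"]
def ray(n,uv):
    c=C[n]; d=c["R"].T@np.array([(uv[0]-c["cx"])/c["fx"],(uv[1]-c["cy"])/c["fy"],1.]); return c["o"],d
def plane(n,uv,z):
    o,d=ray(n,uv); return o+d*(z-o[2])/d[2]
def proj(n,p):
    c=C[n]; q=c["R"]@np.array(p)+c["t"]; return np.array([c["fx"]*q[0]/q[2]+c["cx"],c["fy"]*q[1]/q[2]+c["cy"]])
def tri(a,b):
    o1,d1=ray("top",a);o2,d2=ray("scene",b)
    s=np.linalg.lstsq(np.c_[d1,-d2],o2-o1,rcond=None)[0]
    p,q=o1+d1*s[0],o2+d2*s[1]; return (p+q)/2,np.linalg.norm(p-q)
def crop(n,im,x0,y0,x1,y1,f,name,step=5):
    a=cv2.resize(im[y0:y1,x0:x1],None,fx=f,fy=f,interpolation=cv2.INTER_CUBIC)
    for x in range((x0+step-1)//step*step,x1,step):
        k=int((x-x0+.5)*f); cv2.line(a,(k,0),(k,a.shape[0]),(0,0,255) if x%10==0 else (0,160,0),1)
        if x%10==0: cv2.putText(a,str(x),(k,10),0,.35,(255,0,0),1)
    for y in range((y0+step-1)//step*step,y1,step):
        k=int((y-y0+.5)*f); cv2.line(a,(0,k),(a.shape[1],k),(0,0,255) if y%10==0 else (0,160,0),1)
        if y%10==0: cv2.putText(a,str(y),(0,k),0,.35,(255,0,0),1)
    cv2.imwrite(name,a)
E
python3 - <<'E'
from h import *
t=cv2.imread("pics/top0.png");s=cv2.imread("pics/scene0.png")
crop("top",t,285,177,365,237,10,"pics/d1.png")
crop("scene",s,285,160,360,244,7,"pics/d2.png")
crop("top",t,170,195,265,275,8,"pics/d3.png")
E
```

```text
(no output)
```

View pics/d1.png

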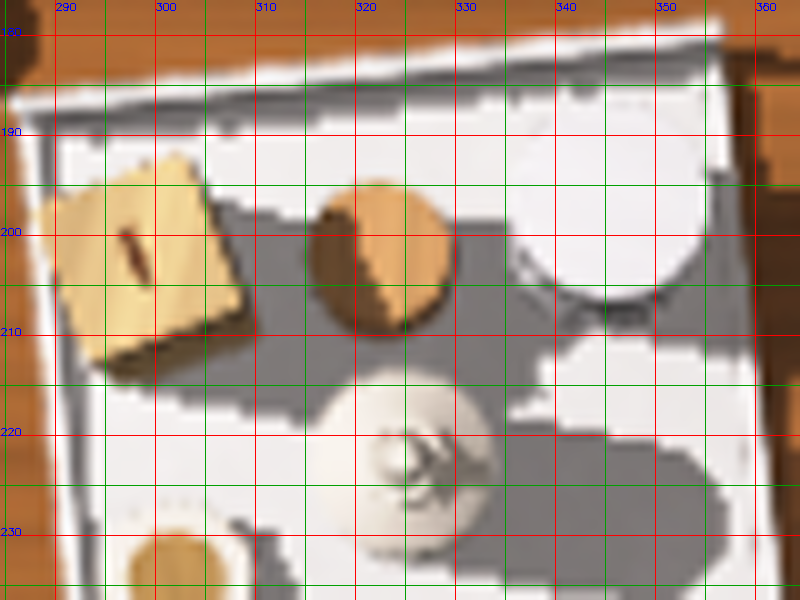

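View pics/d2.png

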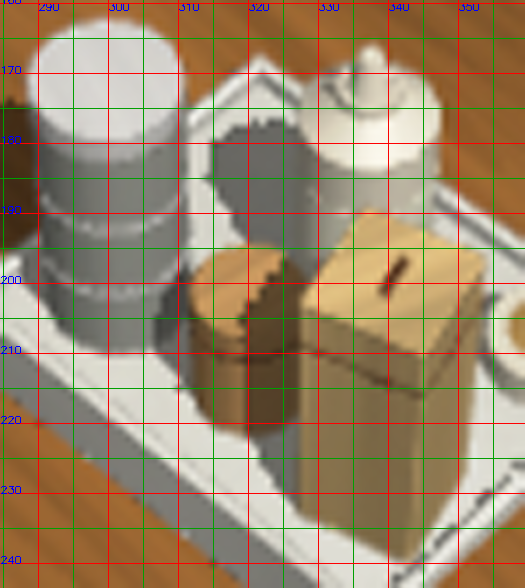

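View pics/d3.png

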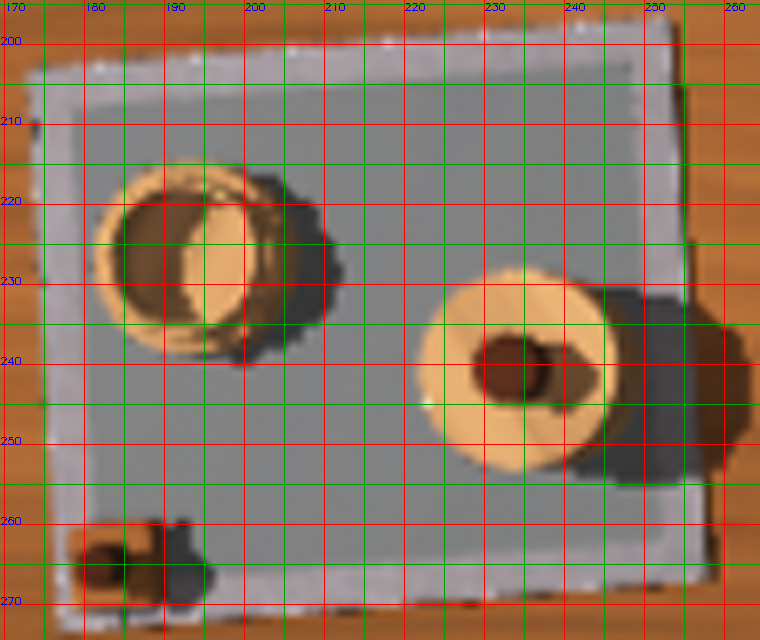

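Run:
```python
from h import *
f=lambda p:np.round(np.array(p)*1000,1)
# tray corners (rims z=.014 front) and mat/board masks
inner=plane("top",(322.5,202.5),.066);tin=plane("top",(345.3,196.7),.126);pb=plane("top",(298.6,202.5),.128);gl=plane("top",(324.7,223),.105)
for n,p in dict(inner=inner,tin=tin,pb=pb,gl=gl).items(): print(n,f(p),"dist inner",f(np.linalg.norm(p[:2]-inner[:2])))
print("tin scene",f(plane("scene",(299.1,171.3),.126)),[ (f(a),f(b)) for a,b in[tri((345.3,196.7),(299.1,171.3))]])
print("pb scene",f(plane("scene",(339.7,200.2),.128)),[ (f(a),f(b)) for a,b in[tri((298.6,202.5),(339.7,200.2))]])
P=[plane("top",q,.128) for q in((288.5,196.5),(302,192),(309,207),(294,213))]
Q=[plane("scene",q,.128) for q in((336,190),(352,197),(343.5,210.5),(326.5,204))]
for S in(P,Q):
  print([f(p)[:2] for p in S]);
  for i in range(4):
    d=S[(i+1)%4]-S[i]; print(f(np.linalg.norm(d)),np.degrees(np.arctan2(d[1],d[0]))%90)
t=cv2.imread("pics/top0.png");s=cv2.imread("pics/scene0.png")
# nozzle tip pixel: top (324.6,222?) 
print("glue tip",tri((324.5,222.5),(336,166.5)))
print("proj base pts: glue shoulder in scene",proj("scene",gl),"inner",proj("scene",inner))
for h in(0,.004,.008): print(h,"lid top",f(plane("top",(232.9,240.6),.055+h)),"knob",f(plane("top",(231.7,240.7),.079+h)))
# mat via mask
hsv=cv2.cvtColor(t,cv2.COLOR_BGR2HSV)
roi=t[200:295,385:495]; print(t[245,440],t[300,440],hsv[245,440],hsv[300,440])
```

```text
inner [592.4   8.8  66. ] dist inner 0.0
tin [602.7 -51.5 126. ] dist inner 61.2
pb [586.6  69.6 128. ] dist inner 61.1
gl [534.9   1.8 105. ] dist inner 57.9
tin scene [606.5 -53.1 126. ] [(array([604.3, -52.8, 124.4]), np.float64(3.9))]
pb scene [592.1  70.2 128. ] [(array([588.2,  68.7, 123.1]), np.float64(3.5))]
[array([602.1,  96.1]), array([614.1,  61.1]), array([575.1,  42.5]), array([559.2,  81.2])]
37.0 18.88426858341917
43.2 25.504749047000843
41.9 22.249292551296392
45.4 19.093839960841862
[array([579.5,  43.8]), array([565.9,  80.9]), array([604.2,  96. ]), array([620.5,  59.6])]
39.5 20.14139463832008
41.2 21.394139441237638
39.9 24.107747386873967
44.0 20.97567575820915
glue tip (array([ 5.36878359e-01, -2.67435958e-04,  1.36793082e-01]), np.float64(0.006071601159089448))
proj base pts: glue shoulder in scene [338.17292643 175.83439131] inner [321.3140403  200.46757467]
0 lid top [487.5 252.6  55. ] knob [486.9 251.2  79. ]
0.004 lid top [487.4 251.9  59. ] knob [486.8 250.4  83. ]
0.008 lid top [487.4 251.1  63. ] knob [486.8 249.7  87. ]
[ 87 143 206] [ 53 102 167] [ 14 147 206] [ 13 174 167]
```

Run:
```python
from h import *
t=cv2.imread("pics/top0.png");s=cv2.imread("pics/scene0.png")
crop("scene",s,370,222,515,347,5,"pics/e1.png")
crop("top",t,390,200,495,290,7,"pics/e2.png")
```

```text
(no output)
```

View pics/e1.png

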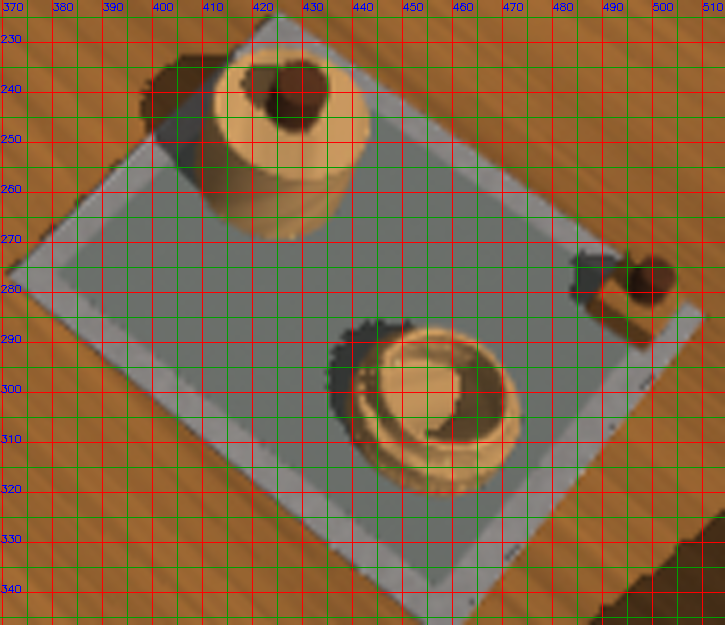

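View pics/e2.png

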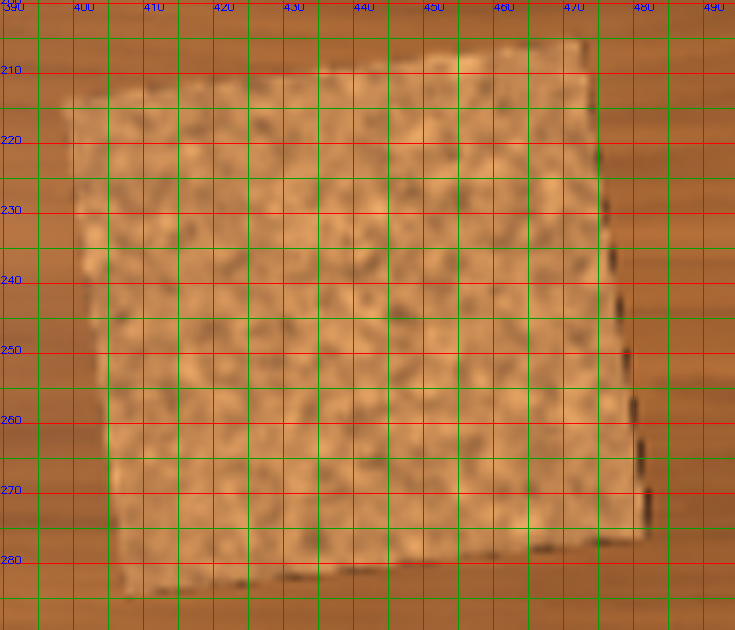

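Run:
```python
from h import *
f=lambda p:np.round(np.array(p)*1000,1)
print("lid",[f(x) for x in tri((232.9,240.6),(426.5,244.3))], f(plane("scene",(426.5,244.3),.059)))
print("inner",[f(x) for x in tri((322.5,202.5),(318.6,201.3))])
for z in(.020,.024): print("base sh",f(plane("top",(192.4,226.5),z)))
# predicted scene projection of base features for z offset 4mm
b=plane("top",(192.4,226.5),.024)
for dz,r,n in((.0,.034,"sh"),(.012,.027,"neck")):
  q=np.array([proj("scene",b+[r*np.cos(a),r*np.sin(a),dz]) for a in np.linspace(0,6.28,73)]);print(n,q.min(0),q.max(0))
M=[plane("top",q,.004) for q in((397.5,213.7),(471.3,205),(480,277),(406.2,284.5))]
print([f(m)[:2] for m in M],f(np.mean(M,0)));
d=M[1]-M[0];print(np.degrees(np.arctan2(d[1],d[0])),np.linalg.norm(d),np.linalg.norm(M[2]-M[1]))
B=[plane("top",q,0) for q in((172.5,203.5),(251.5,197),(257.5,266),(178,273))];print([f(m)[:2] for m in B])
B=[plane("scene",q,0) for q in((369,276),(422,224),(508,285),(456,346))];print([f(m)[:2] for m in B])
T=[plane("top",q,z) for q,z in(((287,187),.0),((356.5,179.5),.0),((361.5,239.5),.014),((293,246),.014))];print([f(m)[:2] for m in T])
```

```text
lid [array([489.5, 248.7,  60.2]), np.float64(7.1)] [491.2 245.8  59. ]
inner [array([594.9,   6.8,  62.5]), np.float64(6.2)]
base sh [526.5 374.2  20. ]
base sh [526.3 373.1  24. ]
sh [441.88194816 287.47522142] [475.21881183 318.15224802]
neck [446.61239126 287.9865097 ] [473.38146668 312.5153558 ]
[array([ 567.3, -201.9]), array([ 593.3, -409.5]), array([ 392.1, -430.7]), array([ 369.5, -225.4])] [ 480.6 -316.9    4. ]
-82.86993527821015 0.20921443479669014 0.20232249133289001
[array([592.5, 438.5]), array([612.5, 212.7]), array([417.1, 192.1]), array([395.6, 416.8])]
[array([615.7, 201.4]), array([419.6, 183.4]), array([397.7, 414.1]), array([591. , 426.5])]
[array([641.8, 111.7]), array([664.4, -86.2]), array([ 493.8, -100. ]), array([474.1,  91.5])]
```

Run:
```python
from h import *
f=lambda p:np.round(np.array(p)*1000,1)
def both(n,a,b,z):
    p,g=tri(a,b); print(n,"tri",f(p),"gap",f(g),"top",f(plane("top",a,z))[:2],"scene",f(plane("scene",b,z))[:2])
both("lid",(234.25,240.7),(428,244.3),.059)
both("inner",(322.45,202.4),(319.8,200.9),.066)
both("tin",(345.6,196.5),(299.8,171),.126)
both("pb",(298.4,202),(341,199.7),.128)
both("tip",(324.6,222.6),(337.6,166),.134)
gl=plane("top",(324.7,222.9),.105);print("glue",f(gl), proj("scene",gl))
P=[plane("top",q,.128) for q in((288.5,196.5),(302.5,191.7),(308.8,207),(293.8,212.7))]
Q=[plane("scene",q,.128) for q in((337.4,189.2),(353.8,195.9),(344.9,210.5),(327.8,203.1))]
for S in(P,Q):
  for i in range(4):
    d=S[(i+1)%4]-S[i]; print(f(np.linalg.norm(d)),np.degrees(np.arctan2(d[1],d[0]))%90)
b=plane("top",(193.4,226.5),.024);print("base",f(b))
for dz,r,n in((.0,.034,"sh"),(.012,.027,"neck"),(-.02,.034,"bot")):
  q=np.array([proj("scene",b+[r*np.cos(a),r*np.sin(a),dz]) for a in np.linspace(0,6.28,73)]);print(n,q.min(0),q.max(0))
M=[plane("top",q,.004) for q in((398.4,213.8),(472.6,204.9),(481.6,276.6),(407.8,284.1))]
print([f(m)[:2] for m in M],f(np.mean(M,0)));
d=M[1]-M[0];print(np.degrees(np.arctan2(d[1],d[0])),np.linalg.norm(d),np.linalg.norm(M[2]-M[1]))
for z in(0,.004,.008):
  B=[plane("top",q,z) for q in((173,203.5),(253.5,197),(259.5,266.5),(177,273))];print([f(m)[:2] for m in B])
  B=[plane("scene",q,z) for q in((457.5,347.5),(370.5,276.5),(425.1,223.5),(510.5,284.5))];print([f(m)[:2] for m in B])
```

```text
lid tri [487.5 247.9  57.7] gap 1.1 top [487.2 248.2] scene [488.7 247.9]
inner tri [594.    7.8  64.5] gap 3.4 top [592.6   9. ] scene [595.9   7.5]
tin tri [603.8 -52.8 125.3] gap 1.4 top [603.2 -52.3] scene [604.7 -52.8]
pb tri [588.1  70.2 126.4] gap 0.2 top [587.9  70.2] scene [589.  71.]
tip tri [535.3   0.7 138.3] gap 2.5 top [534.6   1.6] scene [533.5  -3.1]
glue [535.2   1.8 105. ] [338.08900385 175.89036205]
38.5 19.377357996146685
43.2 22.880762196240624
41.6 21.250615397018336
44.5 18.777125632865346
40.0 21.751689929509354
44.4 22.02944752853532
41.1 21.162054673684437
44.0 20.51067843669432
base [526.3 370.3  24. ]
sh [440.83266106 286.55712741] [474.11145929 317.14471135]
neck [445.54392111 287.05362706] [472.2658567  311.51020146]
bot [438.76833524 290.6813637 ] [471.44639493 320.91419556]
[array([ 567.1, -204.4]), array([ 593.6, -413.1]), array([ 393.3, -435.1]), array([ 370.7, -229.9])] [ 481.2 -320.6    4. ]
-82.75315813217256 0.21039495119422172 0.20157362596881362
[array([592.5, 437.1]), array([612.6, 207. ]), array([415.8, 186.4]), array([395.6, 419.7])]
[array([591.1, 430.4]), array([614. , 204.4]), array([412.7, 187.3]), array([392.5, 416.9])]
[array([592.2, 435.9]), array([612.2, 206.4]), array([415.9, 185.8]), array([395.8, 418.5])]
[array([592.9, 430.6]), array([615.7, 205.7]), array([415.4, 188.6]), array([395.3, 417.2])]
[array([591.8, 434.6]), array([611.8, 205.8]), array([416.1, 185.3]), array([396. , 417.3])]
[array([594.7, 430.8]), array([617.4, 206.9]), array([418., 190.]), array([398. , 417.5])]
```

```bash
cat >> h.py <<'E'
POS=dict(glue=(.5345,.0012),tin=(.6038,-.0527),pencilbox=(.5883,.0705),inner=(.594,.008),lid=(.4875,.248),base=(.5263,.3703))
MY=np.radians(6.8); MC=np.array([.481,-.3206])
def slot(x,y): return tuple(MC+np.array([x*np.cos(MY)-y*np.sin(MY),x*np.sin(MY)+y*np.cos(MY)]))
SLOT=dict(glue=slot(0,0),tin=slot(0,-.066),pencilbox=slot(0,.066))
def P(xy,z): return [float(xy[0]),float(xy[1]),float(z)]
def st():
    s=robot.state(); return round(float(s["t"]),1),np.round(s["tcp_pos"],4),np.round(s["tcp_rot"],1),round(float(s["width"]),3),np.round(s["contact_force"],1)
E
python3 - <<'E'
from h import *
for n in POS:
  for y in (97,-83,7,-173,111.3,-68.7):
    for z in(.08,.25):
      q=robot.solve_ik(P(POS[n],z),[180,0,y]); print(n,y,z,None if q is None else np.round(q,0))
for n in SLOT:
  for y in (97,-83):
    q=robot.solve_ik(P(SLOT[n],.25),[180,0,y]); print(n,SLOT[n],y,None if q is None else np.round(q,0))
E
```

```text
glue 97 0.08 [ 20.  32. -35. 110.  26.  45. -23.]
glue 97 0.25 [ 25.  21. -41.  99.  15.  65. -13.]
glue -83 0.08 [ -48.   44.   66.  116.  -51.   55. -128.]
glue -83 0.25 [ -52.   26.   67.  105.  -26.   66. -150.]
glue 7 0.08 [   9.   29.  -20.  111.   15.   42. -103.]
glue 7 0.25 [ 17.  19. -30. 100.  10.  64. -99.]
glue -173 0.08 [ 24.  34. -42. 110.  31.  48.  62.]
glue -173 0.25 [ 32.  24. -52.  99.  21.  67.  71.]
glue 111.3 0.08 [ 21.  33. -37. 110.  27.  46. -10.]
glue 111.3 0.25 [ 26.  21. -42.  99.  16.  65.   0.]
glue -68.7 0.08 [ -48.   44.   66.  116.  -51.   55. -114.]
glue -68.7 0.25 [ -52.   26.   67.  105.  -26.   66. -135.]
tin 97 0.08 [ 24.  38. -37. 100.  28.  51. -18.]
tin 97 0.25 [ 27.  28. -40.  90.  19.  69.  -9.]
tin -83 0.08 [ -39.   50.   66.  106.  -53.   61. -125.]
tin -83 0.25 [ -41.   35.   66.   95.  -33.   72. -140.]
tin 7 0.08 [ 10.  34. -14. 101.  11.  46. -93.]
tin 7 0.25 [ 14.  24. -21.  91.   9.  67. -91.]
tin -173 0.08 [ 28.  40. -42. 100.  32.  53.  69.]
tin -173 0.25 [ 30.  29. -45.  89.  22.  70.  78.]
tin 111.3 0.08 [ 26.  39. -40. 100.  30
[... 2774 characters left out ...]
.7 0.25 [ -5.  39. -61.  83.  34.  78. 134.]
glue (np.float64(0.481), np.float64(-0.3206)) 97 [ 45.  22. -23.  95.   9.  65.  27.]
glue (np.float64(0.481), np.float64(-0.3206)) -83 [  19.   20.   13.   97.   -5.   64. -140.]
tin (np.float64(0.48881466190822903), np.float64(-0.38613572353503145)) 97 [ 48.  26. -21.  88.  10.  68.  32.]
tin (np.float64(0.48881466190822903), np.float64(-0.38613572353503145)) -83 [  22.   24.   16.   91.   -7.   66. -133.]
pencilbox (np.float64(0.47318533809177094), np.float64(-0.25506427646496854)) 97 [ 43.  19. -26. 100.   9.  64.  21.]
pencilbox (np.float64(0.47318533809177094), np.float64(-0.25506427646496854)) -83 [  16.   16.    8.  102.   -3.   62. -148.]
```

```bash
cat >> h.py <<'E'
GZ=dict(glue=.080,tin=.084,pencilbox=.084)   # TCP height when standing in the tray (floor .006)
def fetch(name,src,zsrc,yaw,up=.26,op=1.0,F=50):
    robot.set_gripper(op)
    robot.reach(P(src,up),[180,0,yaw])
    robot.line_to(P(src,zsrc+.03),feed=.25)
    hit=robot.line_to(P(src,zsrc),feed=.08,stop_force=8)
    print(name,"down",st(),"hit",hit)
    if hit: return False
    robot.set_gripper(0.0,f_grip=F); print(" gripped",st())
    robot.line_to(P(src,up),feed=.2); print(" lifted",st()); return True
def put(name,dst,z,yaw,up=.26):
    s=robot.state(); 
    robot.line_to(P(dst,up),feed=.25,frame=[180,0,yaw])
    robot.line_to(P(dst,z+.012),feed=.2); robot.hold(.15)
    hit=robot.line_to(P(dst,z-.003),feed=.025,stop_force=5); print(" put",st(),hit)
    robot.set_gripper(1.0); robot.hold(.1)
    robot.line_to(P(dst,up),feed=.25)
def snap(tag):
    for n in("scene","top"): cv2.imwrite(f"pics/{n}_{tag}.png",robot.camera(n)[:,:,::-1])
E
python3 - <<'E'
from h import *
if fetch("glue",POS["glue"],GZ["glue"],97): snap("g")
E
```

```text
glue down (4.1, array([0.5343, 0.0013, 0.0797]), array([-180.,   -0.,   97.]), 1.002, array([ 0.3, -0. ,  0.2])) hit False
 gripped (4.5, array([0.5351, 0.0013, 0.0806]), array([179.9,   0. ,  97. ]), 0.549, array([0.7, 0.7, 4.4]))
 lifted (5.6, array([0.5336, 0.0009, 0.2587]), array([-179.9,   -0. ,   97. ]), 0.551, array([-0.5,  0. , -1.9]))
```

Run:
```python
from h import *
a=cv2.imread("pics/scene_g.png")[40:260,230:430];b=cv2.imread("pics/top_g.png")[150:270,250:390]
cv2.imwrite("pics/g.png",np.hstack([cv2.resize(a,(400,440)),cv2.resize(b,(400,440))]))
```

```text
(no output)
```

View pics/g.png

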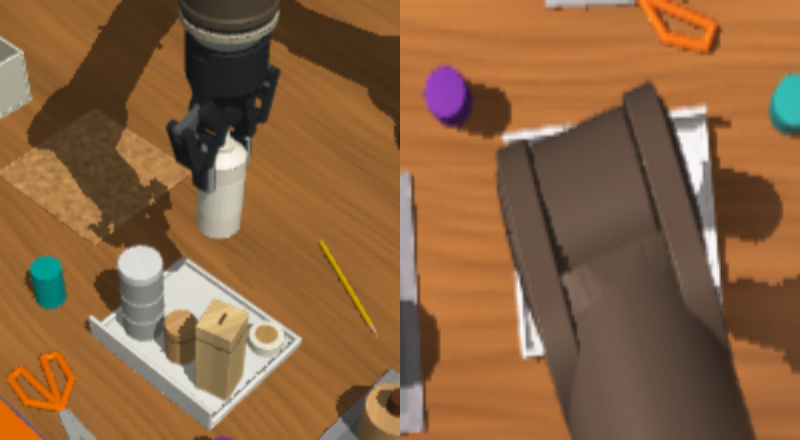

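The bottle hangs upright in the gripper at about scene pixel (340,130), and the tin, inner and pencil box are undisturbed. Next I'll place it on the mat and fetch the other two.

```bash
python3 - <<'E'
from h import *
put("glue",SLOT["glue"],GZ["glue"]-.002,97)
robot.reach(P(SLOT["pencilbox"],.27),[180,0,97])
ok=fetch("pencilbox",POS["pencilbox"],GZ["pencilbox"],111.3)
snap("p")
E
python3 - <<'E'
import cv2,numpy as np
a=cv2.imread("pics/scene_p.png")[40:260,210:410];b=cv2.imread("pics/top_p.png")[160:320,250:510]
cv2.imwrite("pics/p.png",np.hstack([cv2.resize(a,(380,418)),cv2.resize(b,(420,418))]))
E
```

```text
put (8.8, array([ 0.4815, -0.3205,  0.0782]), array([180.,  -0.,  97.]), 0.547, array([ 2.5, -0.6,  1.1])) True
pencilbox down (13.4, array([0.5881, 0.0706, 0.0836]), array([-180. ,   -0. ,  111.3]), 0.999, array([0.8, 0.1, 0.2])) hit False
 gripped (13.8, array([0.5885, 0.0706, 0.0844]), array([180. ,   0. , 111.3]), 0.514, array([-1. ,  0.1,  4.6]))
 lifted (14.8, array([0.5876, 0.0701, 0.2586]), array([-179.9,   -0. ,  111.3]), 0.508, array([-0.9, -0.2, -2.4]))
```

View pics/p.png

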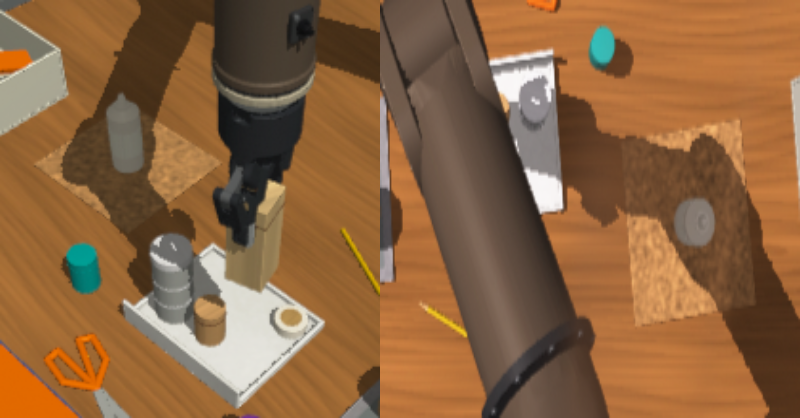

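The bottle stands on the mat (scene ~(276,108)) and the pencil box is held upright. Continuing with the pencil box and the tin.

```bash
python3 - <<'E'
from h import *
put("pencilbox",SLOT["pencilbox"],GZ["pencilbox"]-.002,97)
ok=fetch("tin",POS["tin"],GZ["tin"],97)
if ok: put("tin",SLOT["tin"],GZ["tin"]-.002,97)
robot.reach(P(POS["lid"],.26),[180,0,-173])
snap("t")
print(st())
E
python3 - <<'E'
import cv2,numpy as np
a=cv2.imread("pics/scene_t.png")[70:250,210:410];b=cv2.imread("pics/top_t.png")[160:320,250:510]
cv2.imwrite("pics/t.png",np.hstack([cv2.resize(a,(400,360)),cv2.resize(b,(400,360))]))
E
```

```text
put (18.1, array([ 0.4736, -0.2551,  0.0822]), array([180.,   0.,  97.]), 0.51, array([0.1, 0.5, 4.1])) True
tin down (22.0, array([ 0.6036, -0.0525,  0.0836]), array([-180.,   -0.,   97.]), 1.006, array([ 0.5, -0.3,  0.1])) hit False
 gripped (22.4, array([ 0.6043, -0.0526,  0.0846]), array([179.9,   0. ,  97. ]), 0.599, array([ 0.4, -0.9,  3.9]))
 lifted (23.4, array([ 0.603 , -0.0529,  0.2585]), array([-179.9,   -0. ,   97. ]), 0.595, array([ 0.7,  0.3, -3.5]))
 put (26.6, array([ 0.4893, -0.3861,  0.0823]), array([180.,   0.,  97.]), 0.598, array([2. , 0. , 0.6])) True
(30.4, array([0.4881, 0.247 , 0.2599]), array([-180. ,   -0. , -173.1]), 0.998, array([ 0.1, -0.8, -0.3]))
```

View pics/t.png

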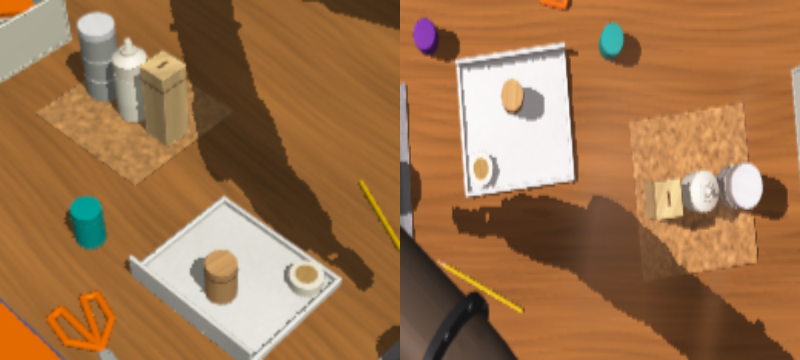

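Bottle, tin and pencil box all stand on the mat, at about top pixels (480,242), (447,243) and (466,246). The inner is still in its place, so step 1 is met. Next I'll centre the base with two gentle squeezes 90° apart.

```bash
python3 - <<'E'
from h import *
b=POS["base"]
robot.reach(P(b,.15),[180,0,97])
robot.line_to(P(b,.05),feed=.2)
hit=robot.line_to(P(b,.013),feed=.05,stop_force=5); print(st(),hit)
if not hit:
    robot.set_gripper(0.0,f_grip=20); print(st()); 
    robot.set_gripper(1.0)
    robot.line_to(P(b,.06),feed=.2)
    robot.line_to(P(b,.065),feed=.05,frame=[180,0,-173])if False else robot.reach(P(b,.06),[180,0,-173])
    hit=robot.line_to(P(b,.013),feed=.05,stop_force=5); print(st(),hit)
    if not hit:
        robot.set_gripper(0.0,f_grip=20); print(st())
        robot.set_gripper(1.0)
    robot.line_to(P(b,.2),feed=.25)
robot.reach(P(POS["inner"],.2),[180,0,-173])
snap("b")
E
python3 - <<'E'
from h import *
crop("top",cv2.imread("pics/top_b.png"),170,195,265,275,8,"pics/b.png",10)
E
```

```text
(33.3, array([0.5264, 0.3705, 0.0132]), array([180.,  -0.,  97.]), 0.999, array([-1. ,  0.4, -0. ])) False
(33.6, array([0.5266, 0.3705, 0.0136]), array([180.,  -0.,  97.]), 0.768, array([ 0. , -0.4,  4.1]))
(36.7, array([0.5264, 0.3705, 0.0134]), array([ 180.,    0., -173.]), 1.006, array([ 0.5,  0.3, -0.5])) False
(37.0, array([0.5265, 0.3706, 0.0138]), array([ 180.,    0., -173.]), 0.796, array([-1.1, -1.9,  5.6]))
```

View pics/b.png

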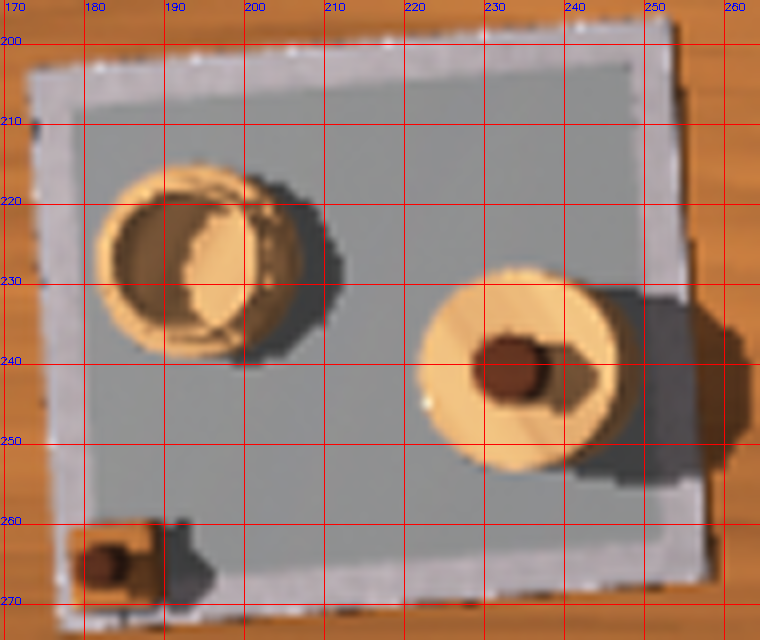

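The base sits at about top pixel (193,226.5), essentially unmoved, so the centring agrees with the measurement. The inner is now fully visible, so I'll re-measure it by mask in both views.

Run:
```python
from h import *
f=lambda p:np.round(np.array(p)*1000,1)
for n,(x0,y0,x1,y1) in dict(top=(312,190,335,215),scene=(305,188,335,226)).items():
    im=cv2.imread(f"pics/{n}_t.png"); h=cv2.cvtColor(im,cv2.COLOR_BGR2HSV)
    m=(h[...,1]>70).astype(np.uint8); mm=np.zeros_like(m); mm[y0:y1,x0:x1]=m[y0:y1,x0:x1]
    ys,xs=np.nonzero(mm); print(n,xs.min(),xs.max(),ys.min(),ys.max(),xs.mean(),ys.mean())
    # bright top face
    b=mm*(h[...,2]>170); ys,xs=np.nonzero(b); print(" bright",xs.min(),xs.max(),ys.min(),ys.max(),xs.mean(),ys.mean(),len(xs))
    if len(xs): print(f(plane(n,(xs.mean(),ys.mean()),.066)))
for x,y in((.594,.008),):
  for n in("top","scene"):
    q=np.array([proj(n,[x+.02*np.cos(a),y+.02*np.sin(a),z]) for a in np.linspace(0,6.28,73) for z in(.006,.066)]);print(n,"pred",q.min(0),q.max(0))
crop("top",cv2.imread("pics/top_t.png"),300,185,345,220,10,"pics/i1.png"); crop("scene",cv2.imread("pics/scene_t.png"),295,180,345,232,10,"pics/i2.png")
a=cv2.imread("pics/i1.png");b=cv2.imread("pics/i2.png");b=b[:,:340]
cv2.imwrite("pics/i.png",np.hstack([np.vstack([a,np.zeros((b.shape[0]-a.shape[0],a.shape[1],3),np.uint8)]),b]))
```

```text
top 316 329 195 210 322.7076023391813 202.4093567251462
 bright 316 329 195 208 322.5192307692308 201.85256410256412 156
[594.1   8.8  66. ]
scene 312 328 195 221 320.0470297029703 207.86138613861385
 bright 313 328 195 221 320.2543352601156 201.29479768786126 173
[595.8   9.1  66. ]
top pred [315.44068026 194.56746967] [330.27017804 210.80586247]
scene pred [312.02123467 193.91318597] [329.08999374 222.17485691]
```

View pics/i.png

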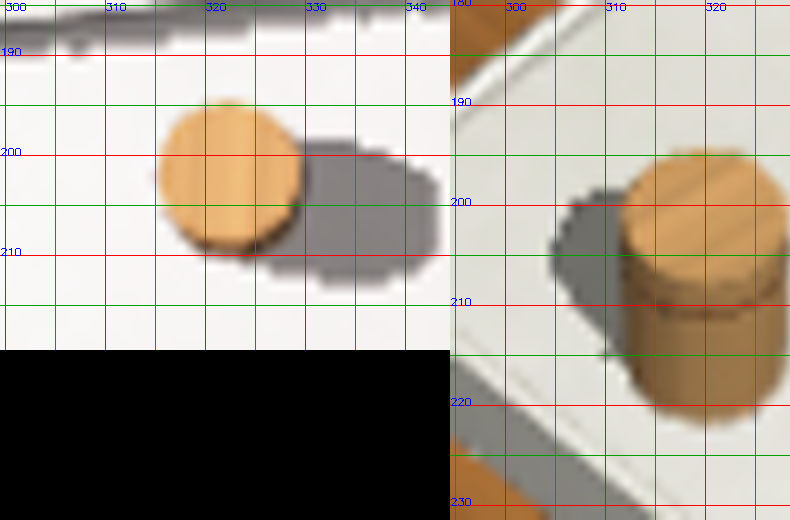

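```bash
python3 - <<'E'
from h import *
i=(.5945,.0085)
ok=fetch("inner",i,.046,-173,up=.18,F=30)
b=POS["base"]
robot.line_to(P(b,.18),feed=.25)
robot.line_to(P(b,.085),feed=.2); robot.hold(.2)
hit=robot.line_to(P(b,.044),feed=.02,stop_force=4); print(st(),hit)
snap("n")
E
python3 - <<'E'
from h import *
cv2.imwrite("pics/n.png",cv2.resize(cv2.imread("pics/scene_n.png")[190:350,370:520],(750,600)[:2] if False else (562,600),interpolation=cv2.INTER_CUBIC))
E
```

```text
inner down (41.3, array([0.5943, 0.0086, 0.0457]), array([ 180.,   -0., -173.]), 1.0, array([ 0.2, -0.5, -1.1])) hit False
 gripped (41.7, array([0.5947, 0.0085, 0.0464]), array([-180.,    0., -173.]), 0.461, array([-0.6, -0.4,  4.4]))
 lifted (42.6, array([0.5938, 0.008 , 0.1787]), array([-1.80e+02, -1.00e-01, -1.73e+02]), 0.464, array([ 0.1, -0.4, -1.1]))
(46.6, array([0.5263, 0.3703, 0.0494]), array([-180.,   -0., -173.]), 0.454, array([-0.2,  0.2,  5. ])) True
```

View pics/n.png

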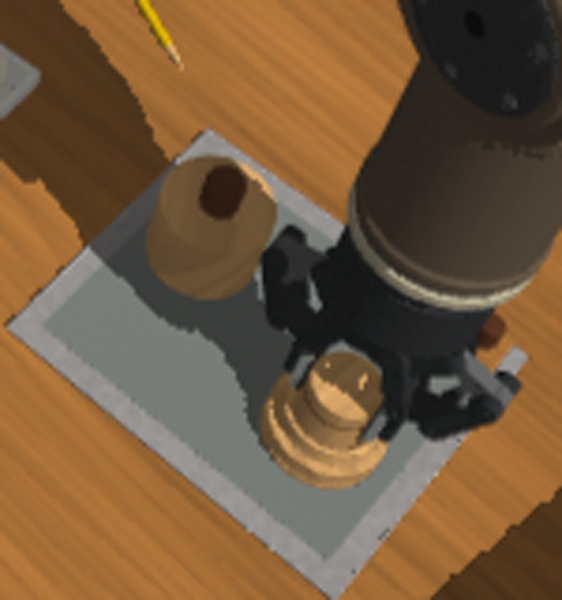

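The inner stands inside the base (scene crop around (340,400)). Contact came at an underside height of 9.4 mm, which matches a 4 mm board plus the 5 mm floor. Now I'll release it and go for the lid.

Run:
```python
from h import *
b=POS["base"]
robot.set_gripper(.75); robot.hold(.1)
robot.line_to(P(b,.18),feed=.2)
L=POS["lid"]
robot.reach(P(L,.2),[180,0,-173])
snap("l")
print(st())
crop("top",cv2.imread("pics/top_l.png"),170,205,225,260,10,"pics/l1.png")
crop("scene",cv2.imread("pics/scene_l.png"),400,220,490,330,6,"pics/l2.png")
```

```text
(48.6, array([0.4875, 0.2486, 0.1995]), array([ 180.,   -0., -173.]), 0.753, array([ 1. , -0.1, -0. ]))
```

View pics/l1.png

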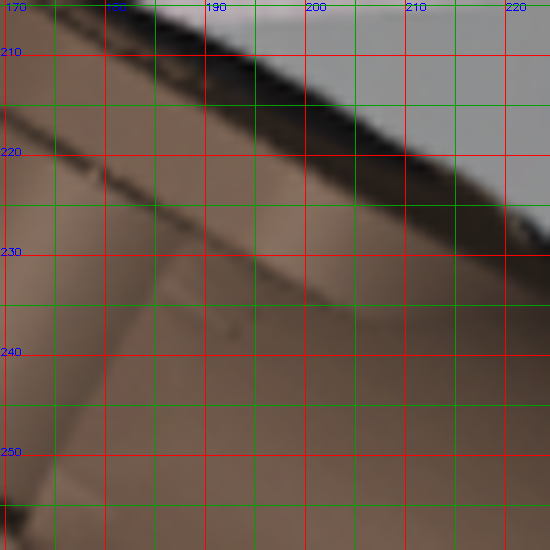

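View pics/l2.png

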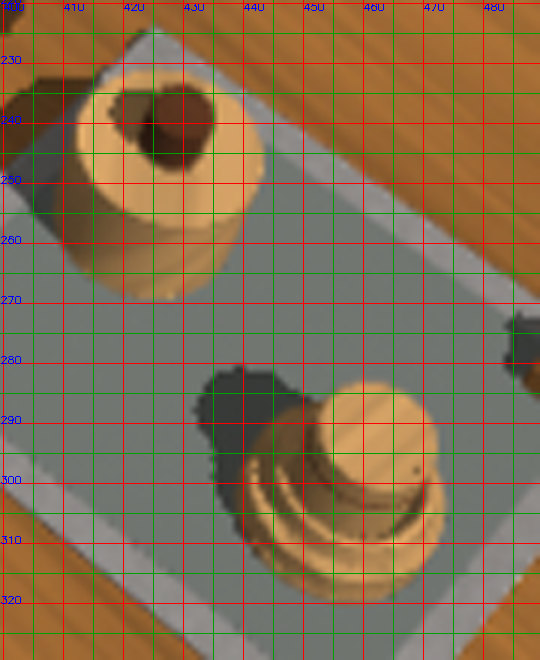

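The inner stands upright inside the base, with its top at scene ~(460,291). Now I'll centre the lid by its shell along x, grasp it by the knob, and lower it onto the base under force watch.

Run:
```python
from h import *
L=POS["lid"]
robot.set_gripper(1.0)
robot.reach(P(L,.16),[180,0,97])
robot.line_to(P(L,.06),feed=.2)
hit=robot.line_to(P(L,.030),feed=.05,stop_force=5); print(st(),hit)
assert not hit
robot.set_gripper(0.0,f_grip=20); print(st()); robot.set_gripper(1.0)
robot.line_to(P(L,.13),feed=.2)
robot.reach(P(L,.13),[180,0,-173])
hit=robot.line_to(P(L,.070),feed=.06,stop_force=5); print(st(),hit)
assert not hit
robot.set_gripper(0.0,f_grip=40); print(st())
robot.line_to(P(L,.17),feed=.15); print(st())
b=POS["base"]
robot.line_to(P(b,.17),feed=.2)
snap("k")
a=cv2.imread("pics/scene_k.png")[170:350,370:520]; cv2.imwrite("pics/k.png",cv2.resize(a,(500,600),interpolation=cv2.INTER_CUBIC))
```

```text
(51.6, array([0.4875, 0.2482, 0.03  ]), array([-180.,   -0.,   97.]), 0.999, array([0.1, 0.4, 0.5])) False
(52.0, array([0.4878, 0.2482, 0.0306]), array([179.9,  -0. ,  97. ]), 0.798, array([-0.5, -0.8,  4.7]))
(55.3, array([0.4877, 0.2482, 0.0704]), array([ 180.,    0., -173.]), 1.001, array([-0.3,  0.6,  0.8])) False
(55.9, array([0.4875, 0.2481, 0.0702]), array([ 180.,    0., -173.]), 0.266, array([-0.3,  0. ,  4. ]))
(56.7, array([0.4872, 0.2474, 0.1691]), array([-1.80e+02, -1.00e-01, -1.73e+02]), 0.265, array([ 0.2, -0.5, -1.7]))
```

View pics/k.png

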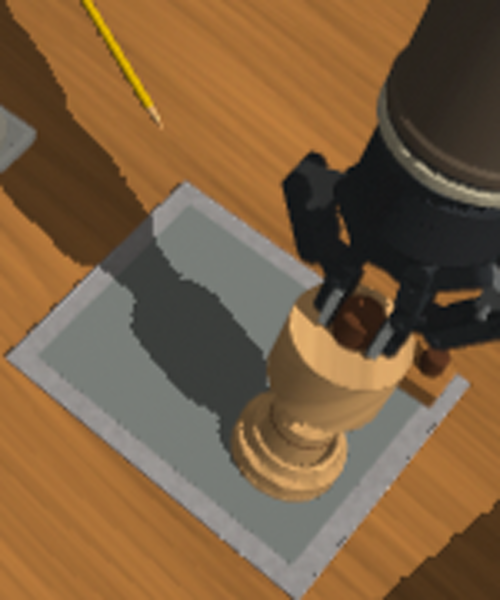

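Run:
```python
from h import *
b=POS["base"]
robot.line_to(P(b,.145),feed=.1); robot.hold(.2)
hit=robot.line_to(P(b,.0875),feed=.02,stop_force=4); print(st(),hit)
```

```text
(60.6, array([0.5264, 0.3703, 0.0903]), array([-180.,    0., -173.]), 0.266, array([ 0.1, -0.2,  6.5])) True
```

Contact came at TCP z = 0.0903, against 0.090 expected for a fully seated lid. I'll release it and check.

Run:
```python
from h import *
b=POS["base"]
robot.set_gripper(1.0); robot.hold(.1)
robot.line_to(P(b,.2),feed=.2)
robot.reach(P(SLOT["tin"],.27),[180,0,97])
snap("c"); print(st())
crop("top",cv2.imread("pics/top_c.png"),170,200,225,255,7,"pics/x1.png",10)
a=cv2.imread("pics/x1.png")
c=cv2.resize(cv2.imread("pics/scene_c.png")[260:335,425:490],(334,385),interpolation=cv2.INTER_CUBIC)
cv2.imwrite("pics/c.png",np.hstack([a,c]))
f=lambda p:np.round(np.array(p)*1000,1)
```

```text
(64.9, array([ 0.4894, -0.3853,  0.27  ]), array([180. ,  -0. ,  97.1]), 1.002, array([0.4, 0.8, 0.5]))
```

View pics/c.png

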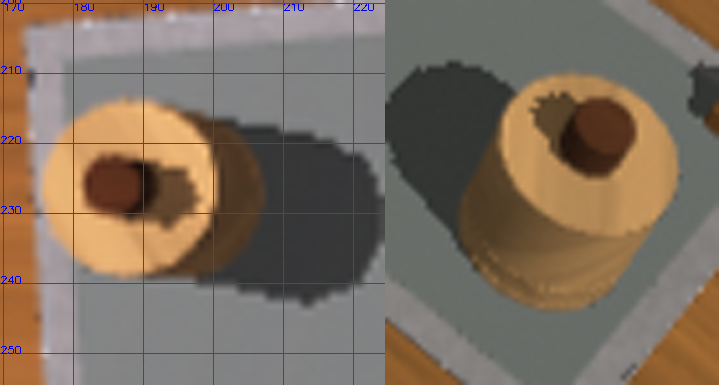

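The lid sits flush and level on the shoulder, with its top at top pixel ~(187,226). Now I'll return the three items: tin, pencil box, then bottle.

Run:
```python
from h import *
for n,y in(("tin",97),("pencilbox",111.3),("glue",97)):
    if not fetch(n,SLOT[n],GZ[n]-.002,97): break
    put(n,POS[n],GZ[n],y)
robot.movej([68.2,24.9,1.4,90.1,-.7,65,-4.3])
snap("f"); print(st())
crop("top",cv2.imread("pics/top_f.png"),285,177,365,237,10,"pics/f1.png")
```

```text
tin down (66.6, array([ 0.4887, -0.3859,  0.0816]), array([-180.,   -0.,   97.]), 1.002, array([ 0.1,  0.4, -0. ])) hit False
 gripped (67.0, array([ 0.4892, -0.3863,  0.0826]), array([180.,   0.,  97.]), 0.596, array([-0.4, -0.2,  5.1]))
 lifted (68.0, array([ 0.488 , -0.386 ,  0.2585]), array([-1.799e+02, -1.000e-01,  9.700e+01]), 0.596, array([ 0.2, -0.6, -3.2]))
 put (71.2, array([ 0.6038, -0.0527,  0.0846]), array([180.,   0.,  97.]), 0.594, array([-0.9, -0.1,  6.4])) True
pencilbox down (75.0, array([ 0.473 , -0.2549,  0.0817]), array([-180.,   -0.,   97.]), 0.998, array([ 0.6, -0.5, -1.2])) hit False
 gripped (75.5, array([ 0.4735, -0.2552,  0.0824]), array([180.,   0.,  97.]), 0.51, array([-0.3,  0. ,  3.9]))
 lifted (76.5, array([ 0.4724, -0.255 ,  0.2588]), array([-1.799e+02, -1.000e-01,  9.700e+01]), 0.509, array([-0.3, -0.1, -2.8]))
 put (79.7, array([0.5885, 0.0705, 0.0843]), array([180. ,   0. , 111.3]), 0.508, array([-0.3, -0.5,  6.5])) True
glue down (84.1, array([ 0.4809, -0.3204,  0.0777]), array([-180.,   -0.,   97.]), 1.0, array([-0.1, -0.7,  0.5])) hit False
 gripped (84.6, array([ 0.4815, -0.3207,  0.0786]), array([179.9,   0. ,  97. ]), 0.549, array([-0. ,  0.3,  5.1]))
 lifted (85.6, array([ 0.4802, -0.3205,  0.2587]), array([-1.799e+02, -1.000e-01,  9.700e+01]), 0.549, array([-0.7,  0.4, -2.4]))
 put (88.7, array([0.5346, 0.0012, 0.0805]), array([180.,   0.,  97.]), 0.549, array([ 0.7, -0.6,  5.3])) True
(92.7, array([ 0.1731, -0.6006,  0.2394]), array([-1.8e+02, -1.0e-01,  1.6e+01]), 1.0, array([-0.2, -0.1, -0.3]))
```

View pics/f1.png

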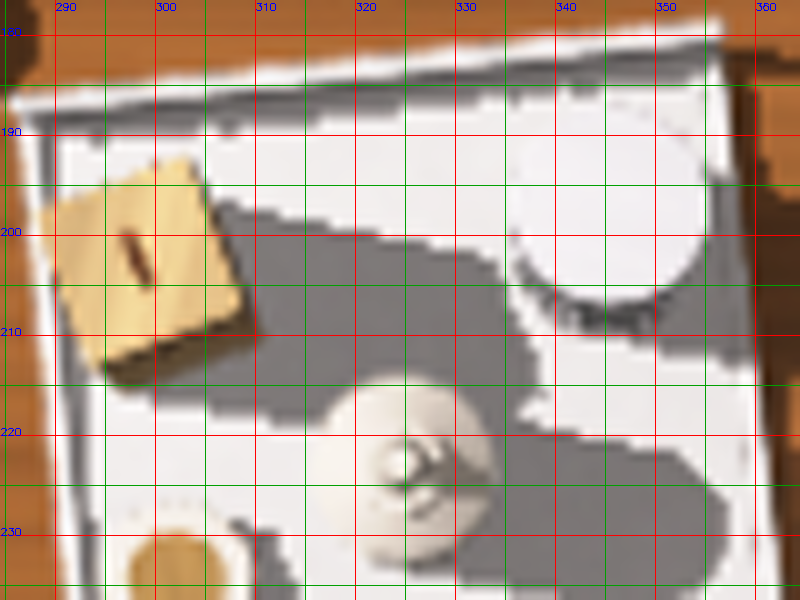

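View pics/scene_f.png

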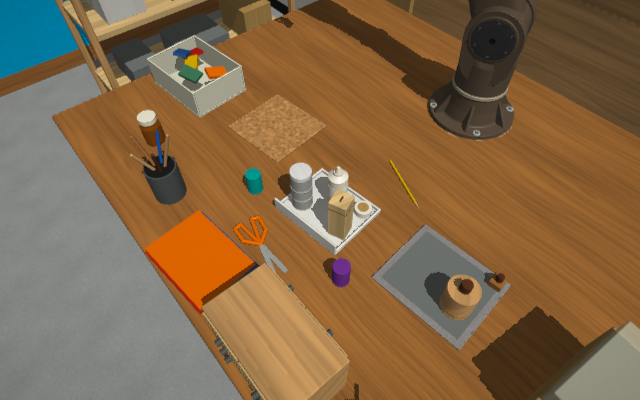

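In the final top crop, the pencil box (298,202), tin (346,197) and bottle (325,223) match the first picture to about half a pixel (roughly 1–2 mm). All three are upright, the lid is closed and the arm is clear.

```bash
python3 -c "
from plant import robot
robot.hand_in(); print(robot.state()['t'])"
```

```text
the job is handed in; nothing more can be done
the job is handed in; nothing more can be done
```

The job is done and handed in at about 93 s of the 149 s allowed; the hand-in reports no verdict. I moved the bottle, pencil box and tin onto the cork mat, stood the small wooden canister in the base, and closed the big lid over it. The three then went back to their places in the tray, in the order tin, pencil box, bottle.

**Last checks**
- **Lid:** it stopped at TCP z = 90.3 mm against 90 mm expected for fully closed, and both views show it flush and level.
- **Inner canister:** it touched down in the base at 9.4 mm, against 9 mm expected. It stood upright there in the picture taken before the lid went on.
- **Tray items:** all three stand upright and match their starting pixels to about half a pixel, roughly 1–2 mm.
- **Arm:** it is parked at its start pose, touching nothing.

**What disagreed**
- **Camera views:** the two views differed by up to about 3 mm on the things I grasped (about 5 mm on the bottle's nozzle tip), so I used values between the two.
- **Early pixel readings:** some were about 1.5 to 2 pixels off. I corrected them before moving anything.
- **Base squeeze:** the first centring squeeze read about 65 mm instead of 68 mm. The second squeeze read 67.7 mm, a later picture showed the base essentially unmoved, and the fit went without trouble.

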